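# Probe a circuit board on a cam-lift test station

## Robot

A 7-joint arm with a two-finger parallel gripper is mounted at the origin on the work surface. World frame = base frame: x ahead of the robot, y to its left, z up, the work surface at z = 0. Lengths are in m, angles in degrees, forces in N, time in s.
With the tool pointing down it reaches from about 0.4 to 0.875 m from the base axis. Payload 6.5 kg.
Tool frame: the origin (TCP) lies midway between the tips of the shut fingers; the grasp point (between the pads) lies 19 mm behind it; z points along the fingers, y is the line along which they close (so a half turn about z gives the same grasp; the last joint's range is limited). The gripper opens to 88 mm and grips with 3 to 60 N. Pads are 18 mm wide; open, the fingers measure 123 mm over their backs; the gripper's body (75 mm by 187 mm) begins 45 mm behind the grasp point.
Start: joints at [-78.449, 30.733, -0.252, 88.115, 0.149, 61.152, -4.079], TCP at [0.172, 0.627, 0.239] pointing down, gripper open.
Joint ranges: [-154.64, 154.64], [-21.42, 123.67], [-72.66, 72.17], [13.99, 137.28], [-74.86, 254.86], [10.95, 109.41], [-158.01, 158.01]. Speed limits (degrees/s): [136.94, 136.94, 180, 180, 180, 180, 180].

## Interface

Orientations are given as a 3x3 rotation matrix whose columns are the frame's x, y, z axes.
In Python, from bench import bot, viewer, sign_off gives the robot as it stands (bot), with the cameras (viewer) and the job as plain functions.
- The arm moves only by the shell command python3 inch.py 'ROWS' [OPENING] [FORCE]. ROWS is one flat JSON list of numbers that holds 1 to 8 rows one after another, with no inner brackets; each row has 4 numbers: dx, dy, dz in m, then a turn about the tool's z in degrees; each row shifts and turns the commanded pose from where the row before left it, along the tool's axes as they then stand; what a row does not reach is not made up. A row lasts 1/8 s, in which the tool goes at most 0.0625 m and 10.7 degrees, less where a joint would pass 70% of its speed; a pose out of reach is approached as far as the arm can. OPENING is the finger opening in m, set as the command begins (- or left out keeps the last). The fingers move at their own pace and stop on an object; FORCE is the grip in N (left out, the last holds). Time passes only in rows, so rows that do not move let the fingers close. It prints the time, the measured TCP pose, the force, the opening and the grip force at its end. Input that does not fit is refused with a message, and nothing moves.
- bot.get_state(): the state, without advancing time (a new reading comes with each control period).
- viewer.read_camera(name): name is "side" or "top" or "wrist"; returns the picture (480x640x3 uint8, blue, green, red); there is no depth.
- viewer.camera_info(name): a dict with "fx", "fy", "cx", "cy" (pixels), "dist_coeffs" ([k1, k2, p1, p2, k3] as OpenCV has them; the pictures are not rectified), "world_from_camera" (4x4, takes a point from camera to world coordinates); the wrist camera has in their place "hand_eye" (4x4, takes a point from camera to tool coordinates, whose origin is the TCP and whose axes are the flange's). Camera axes: x right, y up, looking along -z (the intrinsics and any distortion apply to the point x, -y, -z); pixel columns grow to the right and rows downward; lengths in m; the calibration is good to about 2 mm. A picture is of the moment at which its call begins: read the wrist's pose just before it. camera_info takes no time and is no camera call.
- sign_off(): hands the job in; it is judged then, once.
The state is a dict: "t": time; "joint_positions": joint angles; "joint_velocities": joint speeds; "tau": joint torques, N m; "tool_pos": TCP position; "eef_rot": TCP orientation; "contact_force": force on the tool from outside, world axes, zero at the start; "ft_torque": the same for the moment, N m; "finger_gap": finger opening in m; "grasp_force": force on a finger pad.
Only numpy, scipy, OpenCV 4.12 (cv2) and the standard library are available. Lean on these libraries where they do the work, as an engineer would, in place of code of your own. Each camera call takes 0.05 s, during which the arm holds its last target. There are 200 camera calls.

## Task

Slide the circuit board along its channel until the round copper pad on it is under the needle of the test station. Only then turn the cam lever to its highest lift point, where it stands straight up (neither short of it nor past it), so that the board is lifted against the needle, and keep it there: a spring takes the lever back when it is let go, so finish while still holding it by its bar with the fingers. Leave the other things on the bench alone.

Things in the scene. Friction and masses are not known exactly. Their poses are not given: they have to be found in the camera images.
- station: test station fixed to the bench: aluminium base 12 mm high with lifting table, channel, needle arm and cam lever. Origin on the bench straight below the needle; axes x' away from the robot, y' to the left along the channel, z' up. Base spans x' -55 to 95, y' -90 to 210 mm. A grey column (x' 65 to 91, y' -67 to -33, 124 mm high) carries the needle arm
- channel_mid (a point): point of the channel floor (lifting table top, 60 mm up with the lever at 0) straight below the needle. The channel runs along y' from -77 to 197 mm between closed ends; its steel rails are at x' +-36 to +-45 mm, their tops 74 mm above the bench
- board: loose circuit board on its carrier, 70 (its x) x 120 (its y) x 12 mm, 0.18 to 0.35 kg, lying in the channel with 1 mm play to each rail, axes parallel to the station's. Origin: centre of its underside, 60 to 62 mm above the bench at the start. Carries a black relay to grasp, small parts, small square pads. Its pad starts 30 to 80 mm to the +y' side of the needle
- pad (a point): centre of the round copper pad, 10 mm across, the only round one, on the board's top: 35 mm from the board's origin to its -y
- relay_top (a point): centre of the top of the relay, a black box 24 mm (board x) x 30 mm (board y) that stands 34 mm above the board, 25 mm from the board's origin to its +y (60 mm from the pad)
- needle_tip (a point): tip of the needle, a steel pin 5 mm thick pointing straight down, 77 mm above the bench, 3 to 5 mm above the board at the start; gives upward on a spring (0.3 N per mm). Its brass holder starts 92 mm up; the arm holding it, 16 mm wide, runs aslant to the column, 109 to 124 mm above the bench
- cam_lever (a joint): cam lever angle, rad: 0 = at rest on its stop, lying to the -y' side, 1.35 rad short of upright; 1.35 = straight up, the highest lift (table raised 8 mm); up to 2.0 = leaning past it to +y', lift less again. Starts at 0 to 0.15. A spring pulls it back towards rest (0.4 N m per rad, friction 0.28 N m: about 8 N at the bar when upright)
- lever_axis (a point): point on the lever's turning axis, level with the grip bar's origin along x' (109 mm from the needle to -x', 35 mm above the bench); the axis runs along x' of the station
- grip_bar: round black grip bar on the lever, 14 mm thick, 60 mm long, parallel to x'; it reaches from 35 mm in front of this origin (robot side) to 25 mm behind it, where the flat steel lever begins. At lever angle a the origin is 110 sin(a-1.35) mm to y' and 110 cos(a-1.35) mm up from lever_axis. The bar turns easily on the lever, so the gripper may stay pointing down
- needle (a joint): how far the needle is pushed up, m: 0 = free, about 0.003 with the board at the highest lift
- spool_small: small white spool with blue winding, 42 mm wide, 33 mm tall, standing in front of the station's left half; origin under its centre
- spool_large: larger white spool with black winding, 57 mm wide, 43 mm tall; origin under its centre
- breadboard: white plug-in board 55 x 85 x 10 mm lying beside the right end of the station; origin under its centre
- screwdriver: screwdriver about 160 mm long lying beside the left end of the station
- multimeter: hand multimeter lying flat, 160 x 85 x 36 mm, dial 43 mm high; origin under its centre
- parts_tray: open grey divided tray 110 x 150 x 30 mm; origin under its centre
- cleaner_jar: jar 52 mm wide, 75 mm tall; origin under its centre

How it is judged:
By the outcome, as a careful person would: the job done as asked, in the order asked, and still so for the second after the job is handed in, while the arm keeps its last pose, push and grip.
It also fails if it takes over 51 s, if anything falls off the work surface, if the arm or the gripper's body presses on something with over 40 N, if the wrist force passes 120 N, or if a joint passes its speed limit or range.

## Working session

There is one attempt and no reset: what is moved stays moved. The work goes in short steps, Python scripts to look and compute and a shell command to move; the robot and the scene stay as the last step left them, time stands still between calls to the robot, and variables do not carry over. Pictures are saved under pics/ and viewed, at most 10 in all, crops included, and the job is handed in when it is done.

```bash
ls; mkdir -p pics
cat > h.py <<'E'
import numpy as np, cv2
from bench import bot, viewer, sign_off
def K(i): return np.array([[i["fx"],0,i["cx"]],[0,i["fy"],i["cy"]],[0,0,1.]]), np.array(i["dist_coeffs"],float)
def pose(name):
    i=viewer.camera_info(name)
    if name=="wrist":
        s=bot.get_state(); T=np.eye(4); T[:3,:3]=s["eef_rot"]; T[:3,3]=s["tool_pos"]
        return i,T@np.array(i["hand_eye"])
    return i,np.array(i["world_from_camera"])
def ray(i,T,uv):
    k,d=K(i); p=cv2.undistortPoints(np.array([[uv]],float),k,d)[0,0]
    v=T[:3,:3]@np.array([p[0],-p[1],-1.]); return T[:3,3],v/np.linalg.norm(v)
def onz(i,T,uv,z):
    o,v=ray(i,T,uv); return o+v*(z-o[2])/v[2]
def tri(r1,r2):
    A=[];b=[]
    for o,v in (r1,r2):
        P=np.eye(3)-np.outer(v,v); A.append(P); b.append(P@o)
    x=np.linalg.lstsq(np.vstack(A),np.hstack(b),rcond=None)[0]
    return x,[np.linalg.norm((np.eye(3)-np.outer(v,v))@(x-o)) for o,v in (r1,r2)]
def proj(i,T,X):
    k,d=K(i); c=np.linalg.inv(T)@np.append(X,1); return cv2.projectPoints(np.array([[c[0],-c[1],-c[2]]]),np.zeros(3),np.zeros(3),k,d)[0].ravel()
E
python3 - <<'E'
from h import *
import json
for n in("top","side","wrist"):
    i,T=pose(n); print(n,np.round(T,3).tolist(),i["fx"],i["dist_coeffs"])
    cv2.imwrite(f"pics/{n}0.png",viewer.read_camera(n))
print(bot.get_state())
E
```

```text
bench.py
inch.py
pics
top [[-0.013, 0.998, -0.069, 0.431], [-1.0, -0.013, 0.002, 0.008], [0.001, 0.069, 0.998, 1.122], [0.0, 0.0, 0.0, 1.0]] 439.73126587942954 [-0.04366866  0.          0.          0.          0.        ]
side [[0.676, 0.399, -0.619, -0.205], [-0.736, 0.343, -0.583, -0.648], [-0.021, 0.85, 0.526, 0.68], [0.0, 0.0, 0.0, 1.0]] 508.3150710163824 [0.02228899 0.         0.         0.         0.        ]
wrist [[0.264, -0.927, -0.267, 0.103], [0.964, 0.254, 0.074, 0.646], [-0.001, -0.277, 0.961, 0.383], [0.0, 0.0, 0.0, 1.0]] 335.34113882383434 [0.00467254 0.         0.         0.         0.        ]
{'t': 0.15, 'joint_positions': array([-78.45149061,  30.76944335,  -0.25476278,  88.15414692,
         0.14957578,  61.15033241,  -4.07966381]), 'joint_velocities': array([-0.05020348, -0.08005107,  0.06585085, -0.19968275, -0.04658024,
        0.0190582 , -0.01971042]), 'tau': array([ 1.35165261e-03, -5.71330225e+01,  9.91608091e-01, -2.51828939e+01,
       -5.61901240e-02,  1.52094278e-02,  9.28983491e-05]), 'tool_pos': array([0.17185878, 0.62641465, 0.23804272]), 'eef_rot': array([[-9.64387142e-01,  2.64494581e-01, -2.40698457e-04],
       [ 2.64494671e-01,  9.64386322e-01, -1.26170558e-03],
       [-1.01587989e-04, -1.28043610e-03, -9.99999175e-01]]), 'contact_force': array([ 0.07314138,  0.78161837, -0.46059296]), 'ft_torque': array([-0.02953137, -0.03077574,  0.01070455]), 'grasp_force': 0.0, 'finger_gap': 0.0884244913986904}
```

View pics/top0.png

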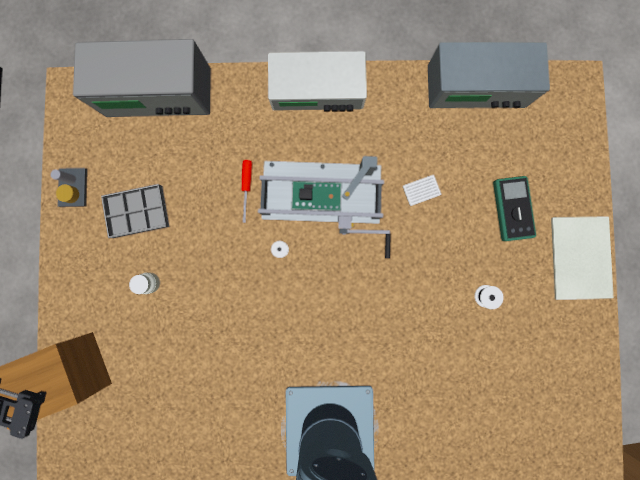

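View pics/side0.png

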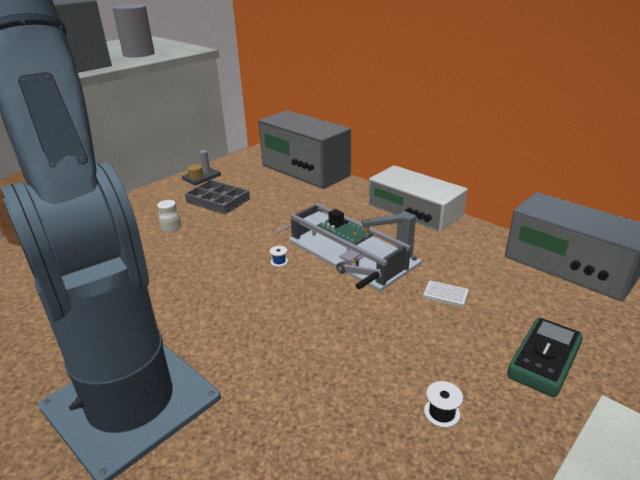

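The top view shows the station near image centre, with its base about (262..382, 162..222), the lever bar near (388,245) and the board green at about (317,195). The relay is at about (306,190). The side view shows the same layout, and the small spool is at about (279,256).

Run:
```python
from h import *
i,T=pose("top")
for n,uv,z in[("c1",(265,162),.012),("c2",(382,165),.012),("c3",(380,222),.012),("c4",(261,219),.012),("relay",(306,190),.106),("bar",(388,245),.06),("barf",(388,258),.06),("needle",(346,195),.1)]:
    print(n,onz(i,T,uv,z).round(3))
s=bot.get_state(); R=s["eef_rot"]; t=np.array([0.56,0.04,0.34]); print((R.T@(t-s["tool_pos"])).round(3))
print(np.round(viewer.camera_info("wrist")["hand_eye"],3).tolist())
```

```text
c1 [0.677 0.156 0.012]
c2 [ 0.665 -0.144  0.012]
c3 [ 0.519 -0.136  0.012]
c4 [0.53  0.166 0.012]
relay [0.588 0.048 0.106]
bar [ 0.459 -0.148  0.06 ]
barf [ 0.427 -0.147  0.06 ]
needle [ 0.576 -0.046  0.1  ]
[-0.529 -0.463 -0.101]
[[0.0, 0.961, 0.277, 0.072], [1.0, -0.0, -0.0, 0.001], [-0.0, 0.277, -0.961, -0.145], [0.0, 0.0, 0.0, 1.0]]
```

```bash
python3 inch.py '[-0.04, -0.043, -0.004, 0, -0.04, -0.043, -0.004, 0, -0.04, -0.043, -0.004, 0, -0.04, -0.043, -0.004, 0, -0.04, -0.043, -0.004, 0, -0.04, -0.043, -0.004, 0, -0.04, -0.043, -0.004, 0, -0.04, -0.043, -0.004, 0]'
python3 inch.py '[-0.04, -0.043, -0.004, 0, -0.04, -0.043, -0.004, 0, -0.04, -0.043, 0, 0, -0.04, -0.043, 0, 0, 0, 0, 0, -6.5, 0, 0, 0, -6.5, 0, 0, 0, 0, 0, 0, 0, 0]'
python3 - <<'E'
from h import *
i,T=pose("wrist"); np.save("w1.npy",T)
cv2.imwrite("pics/w1.png",viewer.read_camera("wrist")); print(bot.get_state()["joint_positions"].round(1))
E
```

```text
t: 1.15
tool_pos: [0.3901, 0.2086, 0.271]
eef_rot: [[-0.964, 0.265, 0.0], [0.265, 0.964, 0.0], [-0.0, 0.0, -1.0]]
contact_force: [1.6, 1.2, 0.0]
finger_gap: 0.088
grasp_force: 0.0
t: 2.15
tool_pos: [0.4983, 0.0023, 0.2787]
eef_rot: [[-0.999, 0.043, -0.0], [0.043, 0.999, 0.0], [0.0, 0.0, -1.0]]
contact_force: [-1.2, 0.1, 0.6]
finger_gap: 0.0882
grasp_force: 0.0
[-22.6  13.4  20.2 109.1  -5.4  58.4  87.5]
```

View pics/w1.png

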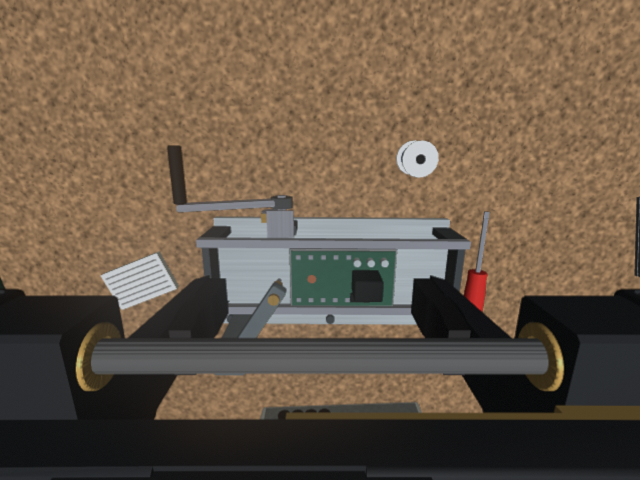

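The wrist view is flipped: right is +y' and down is +x'. The round pad is at (312,279), the relay at about (367,285), the bar from (175,147) to (180,203), and the needle holder at about (275,293). I'll take a second view from 0.1 m to the right.

```bash
python3 inch.py '[0, -0.05, 0.01, 0, 0, -0.05, 0.01, 0, 0, 0, 0, 0, 0, 0, 0, 0]'
python3 - <<'E'
from h import *
i,T=pose("wrist"); np.save("w2.npy",T)
im2=viewer.read_camera("wrist"); cv2.imwrite("pics/w2.png",im2)
im1=cv2.imread("pics/w1.png")
for n,im in(("1",im1),("2",im2)):
    hsv=cv2.cvtColor(im,cv2.COLOR_BGR2HSV)
    g=cv2.inRange(hsv,(65,60,30),(95,255,200)); cnts=cv2.findContours(g,cv2.RETR_EXTERNAL,2)[0]
    c=max(cnts,key=cv2.contourArea); x,y,w,h=cv2.boundingRect(c); print(n,"board",x,y,w,h)
    sub=hsv[y:y+h,x:x+w]
    m=cv2.inRange(sub,(0,90,60),(18,255,255)); 
    for cc in cv2.findContours(m,cv2.RETR_EXTERNAL,2)[0]:
        if cv2.contourArea(cc)>8: M=cv2.moments(cc); print(" pad",x+M["m10"]/M["m00"],y+M["m01"]/M["m00"],cv2.contourArea(cc))
    d=(im.max(2)<50).astype(np.uint8)*255; d[330:]=0
    for cc in cv2.findContours(d,cv2.RETR_EXTERNAL,2)[0]:
        if cv2.contourArea(cc)>150: print(" dark",cv2.boundingRect(cc),cv2.contourArea(cc),np.round(cv2.minAreaRect(cc),1) if 0 else cv2.minAreaRect(cc))
a=cv2.resize(im2[130:350,150:550],None,fx=2,fy=2,interpolation=cv2.INTER_CUBIC); cv2.imwrite("pics/w2c.png",a)
E
```

```text
t: 2.7
tool_pos: [0.4944, -0.097, 0.2588]
eef_rot: [[-0.999, 0.041, 0.0], [0.041, 0.999, 0.0], [-0.0, 0.0, -1.0]]
contact_force: [0.3, 0.5, 0.3]
finger_gap: 0.0881
grasp_force: 0.0
1 board 291 251 104 55
 pad 311.4618473895582 278.5261044176707 41.5
 dark (517, 289, 123, 41) 3956.0 ((577.9999389648438, 308.9999694824219), (121.99998474121094, 39.99999237060547), -0.0)
 dark (0, 279, 123, 51) 3895.0 ((60.99999237060547, 303.9999694824219), (121.99998474121094, 49.99999237060547), -0.0)
 dark (350, 270, 33, 32) 905.0 ((366.0, 285.5), (31.0, 32.0), 90.0)
 dark (411, 250, 90, 80) 3198.0 ((446.58636474609375, 304.69354248046875), (93.76901245117188, 70.58802795410156), 61.44038009643555)
 dark (139, 249, 89, 81) 3050.0 ((197.74435424804688, 307.6436767578125), (58.832523345947266, 110.302734375), 41.947120666503906)
 dark (433, 228, 32, 11) 204.5 ((448.5, 233.0), (10.0, 31.0), 90.0)
2 board 382 257 112 57
 pad 403.1501831501831 285.6227106227106 45.5
 dark (138, 277, 90, 53) 2857.0 ((182.5, 303.0), (52.0, 89.0), 90.0)
 dark (411, 275, 93, 55) 3774.0 ((457.0, 302.0), (92.0, 54.0), 0.0)
 dark (517, 256, 123, 74) 4458.5 ((577.9999389648438, 292.5), (121.99998474121094, 72.99998474121094), -0.0)
 dark (520, 232, 44, 12) 295.5 ((541.5, 237.5), (11.0, 43.0), 90.0)
 dark (0, 191, 123, 139) 6929.5 ((60.99999237060547, 259.9999694824219), (121.99998474121094, 137.99996948242188), -0.0)
 dark (21, 36, 28, 43) 698.5 ((34.84132766723633, 57.18824005126953), (26.760438919067383, 41.8067741394043), 1.4688007831573486)
```

View pics/w2c.png

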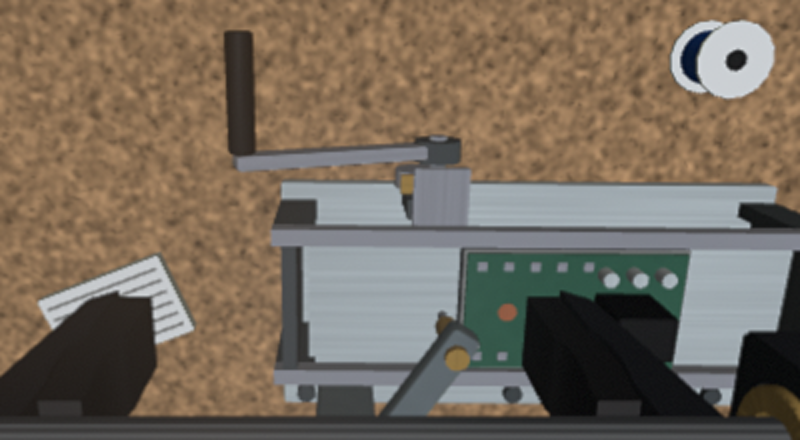

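The crop shows the pad at full-frame (403,285.6), the brass cap above the needle at (378.5,309), and the needle tip at about (370.5,287.5). The bar runs from (269,146) to (270.5,206.5).

Run:
```python
from h import *
i=viewer.camera_info("wrist"); T1,T2=np.load("w1.npy"),np.load("w2.npy")
im={1:cv2.imread("pics/w1.png"),2:cv2.imread("pics/w2.png")}
def t(n,a,b):
    x,e=tri(ray(i,T1,a),ray(i,T2,b)); print(n,x.round(4),np.round(e,4)); return x
pad=t("pad",(311.46,278.53),(403.15,285.62))
# bar: per-row centre of dark pixels
bars={}
for k,(x0,x1) in {1:(155,205),2:(250,292)}.items():
    g=im[k].max(2); rows=[]
    for y in range(135,215):
        xs=np.where(g[y,x0:x1]<75)[0]
        if len(xs)>8: rows.append((y,x0+xs.mean(),len(xs)))
    print(k,rows[0],rows[len(rows)//2],rows[-1]); bars[k]=rows
f=t("bar front",bars[1][1][1::-1],bars[2][1][1::-1]); b=t("bar back",bars[1][-4][1::-1],bars[2][-4][1::-1])
# brass cap
for k,(x0,y0) in {1:(262,288),2:(368,298)}.items():
    h=cv2.cvtColor(im[k][y0:y0+24,x0:x0+24],cv2.COLOR_BGR2HSV); m=cv2.inRange(h,(12,90,90),(30,255,255)); M=cv2.moments(m,True)
    bars[k]=(x0+M["m10"]/M["m00"],y0+M["m01"]/M["m00"]); print(k,bars[k],M["m00"])
t("cap",bars[1],bars[2])
# base front/right edges & rails in view2 : bright edges
a=cv2.hconcat([cv2.resize(im[1][200:340,185:485],(800,373),interpolation=2)]);b=cv2.resize(im[2][215:335,270:390],(600,600),interpolation=2)[:225+100]
cv2.imwrite("pics/c1.png",cv2.resize(im[1][200:330,190:480],(800,359),interpolation=2))
```

```text
pad [ 0.5773 -0.0092  0.0712] [0. 0.]
1 (146, np.float64(173.5), 12) (175, np.float64(177.0), 13) (203, np.float64(180.0), 13)
2 (146, np.float64(268.0), 13) (177, np.float64(269.5), 14) (207, np.float64(271.0), 9)
bar front [ 0.4275 -0.1424  0.0687] [0. 0.]
bar back [ 0.4825 -0.145   0.0689] [0.0005 0.0005]
1 (273.07608695652175, 299.4130434782609) 92.0
2 (378.3551401869159, 309.1775700934579) 107.0
cap [ 0.5741 -0.0452  0.1265] [0.0001 0.0001]
```

View pics/c1.png

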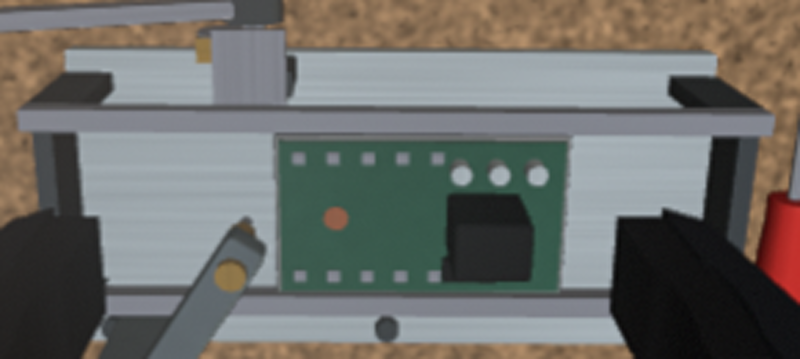

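The crop puts the relay's top face centre at about full-frame (368.7,291.3). The pad height (71 mm) and cap height (126 mm) look plausible. I'll take one more view nearer the relay to get its height.

```bash
python3 inch.py '[0, 0.055, 0, 0, 0, 0.055, 0, 0, 0, 0.055, 0, 0, 0, 0, 0, 0, 0, 0, 0, 0]'
python3 - <<'E'
from h import *
i,T=pose("wrist"); np.save("w3.npy",T); T1=np.load("w1.npy")
im=viewer.read_camera("wrist"); cv2.imwrite("pics/w3.png",im)
print(onz(i,T1,(368.7,291.3),.106), proj(i,T,[.5797,.0507,.106]))
cv2.imwrite("pics/c3.png",cv2.resize(im[240:340,230:390],(800,500),interpolation=2))
E
```

```text
t: 3.38
tool_pos: [0.5009, 0.0676, 0.2588]
eef_rot: [[-0.999, 0.039, 0.0], [0.039, 0.999, -0.0], [-0.0, -0.0, -1.0]]
contact_force: [0.2, -0.8, 0.4]
finger_gap: 0.0886
grasp_force: 0.0
[0.57918571 0.05077709 0.106     ] [304.47872608 300.66247002]
```

View pics/c3.png

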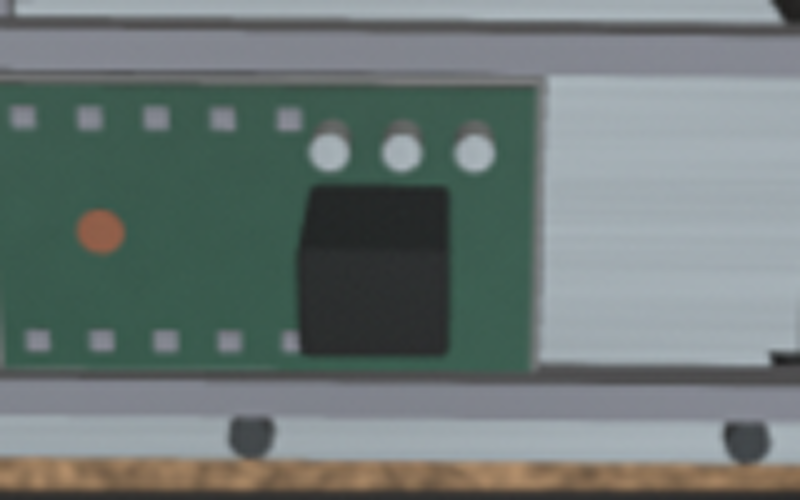

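The relay top centre is at (304.9,300.3), against a predicted (304.5,300.7), so the point (0.5793, 0.0507, 0.106) is confirmed. Next I approach and grip.

```bash
python3 inch.py '[-0.04, -0.007, 0, 0, -0.039, -0.007, 0, 0, 0, 0, 0.05, 0, 0, 0, 0.05, 0, 0, 0, 0, 0]' 0.06 15
python3 inch.py '[0, 0, 0.04, 0, 0, 0, 0.03, 0, 0, 0, 0.01, 0, 0, 0, 0, 0, 0, 0, 0, 0]'
python3 inch.py '[0, 0, 0, 0, 0, 0, 0, 0, 0, 0, 0, 0, 0, 0, 0, 0, 0, 0, 0, 0, 0, 0, 0, 0]' 0.02 15
```

```text
t: 4.05
tool_pos: [0.5766, 0.0482, 0.1558]
eef_rot: [[-0.999, 0.043, -0.007], [0.043, 0.999, -0.002], [0.007, -0.002, -1.0]]
contact_force: [0.7, 0.8, 0.3]
finger_gap: 0.0601
grasp_force: 0.0
t: 4.68
tool_pos: [0.5807, 0.0499, 0.0805]
eef_rot: [[-0.999, 0.041, 0.003], [0.041, 0.999, 0.0], [-0.003, 0.0, -1.0]]
contact_force: [-0.2, 0.8, 0.5]
finger_gap: 0.0602
grasp_force: 0.0
t: 5.42
tool_pos: [0.5795, 0.05, 0.0789]
eef_rot: [[-0.999, 0.041, 0.0], [0.041, 0.999, 0.0], [-0.0, 0.0, -1.0]]
contact_force: [-0.1, 0.9, 2.6]
finger_gap: 0.0298
grasp_force: 15.0
```

```bash
python3 inch.py '[0, -0.007, 0, 0, 0, -0.007, 0, 0, 0, -0.007, 0, 0, 0, -0.007, 0, 0, 0, -0.0075, 0, 0, 0, 0, 0, 0, 0, 0, 0, 0]'
python3 - <<'E'
from h import *
i,T=pose("wrist"); np.save("w4.npy",T)
im=viewer.read_camera("wrist"); cv2.imwrite("pics/w4.png",im)
j,S=pose("side"); sd=viewer.read_camera("side"); cv2.imwrite("pics/s4.png",sd)
k=proj(j,S,[.5741,-.0452,.075]); print(k, proj(i,T,[.5741,-.0452,.077]))
u,v=map(int,k)
a=cv2.resize(sd[v-40:v+35,u-50:u+50],(800,600),interpolation=2); 
b=cv2.resize(im[180:330,140:340],(800,600),interpolation=2)
cv2.imwrite("pics/c4.png",cv2.vconcat([cv2.resize(a,(400,300)),cv2.resize(b,(400,300))])); print(u,v)
E
```

```text
t: 6.3
tool_pos: [0.5778, 0.0135, 0.0788]
eef_rot: [[-0.999, 0.042, -0.0], [0.042, 0.999, -0.001], [0.0, -0.001, -1.0]]
contact_force: [-1.2, -0.2, 3.9]
finger_gap: 0.0302
grasp_force: 15.0
[365.72668632 238.59994562] [195.0262308  292.97443441]
365 238
```

View pics/c4.png

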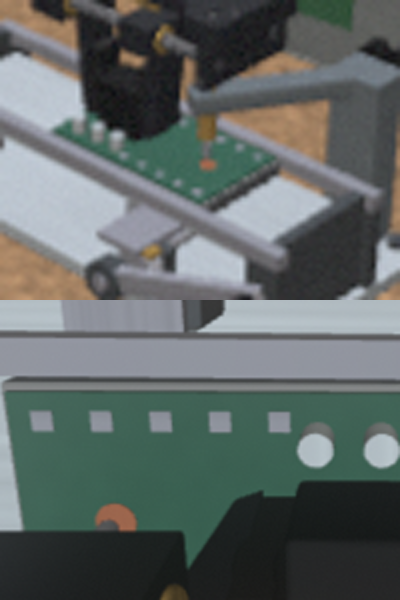

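The side crop (top) shows the needle standing over the copper pad. The wrist crop (bottom) shows the tip at about (108,527), with the pad centre at about (116,520). That offset is roughly what parallax from a 4 mm gap would give. I'll release, back off and measure it clearly.

```bash
python3 inch.py '[0, 0, 0, 0, 0, 0, 0, 0, 0, 0, 0, 0]' 0.05 15
python3 inch.py '[0, 0, -0.03, 0, 0, 0, -0.03, 0, 0, 0, -0.01, 0, 0.04, -0.03, 0, 0, 0.05, -0.03, 0, 0, 0, 0, 0, 0, 0, 0, 0, 0]'
python3 - <<'E'
from h import *
i,T=pose("wrist"); np.save("w5.npy",T)
im=viewer.read_camera("wrist"); cv2.imwrite("pics/w5.png",im)
k=proj(i,T,[.5741,-.0452,.077]); print(k); u,v=map(int,k)
cv2.imwrite("pics/c5.png",cv2.resize(im[v-40:v+35,u-50:u+50],(800,600),interpolation=2)); print(u-50,v-40)
E
```

```text
t: 6.78
tool_pos: [0.5778, 0.0144, 0.0785]
eef_rot: [[-0.999, 0.041, -0.0], [0.041, 0.999, -0.0], [0.0, -0.0, -1.0]]
contact_force: [-0.1, 0.1, -1.4]
finger_gap: 0.0499
grasp_force: 0.0
t: 7.65
tool_pos: [0.486, -0.0415, 0.1486]
eef_rot: [[-0.999, 0.041, 0.0], [0.041, 0.999, 0.0], [-0.0, 0.0, -1.0]]
contact_force: [0.8, 0.7, 1.2]
finger_gap: 0.0502
grasp_force: 0.0
[318.08912455 361.00127851]
268 321
```

View pics/c5.png

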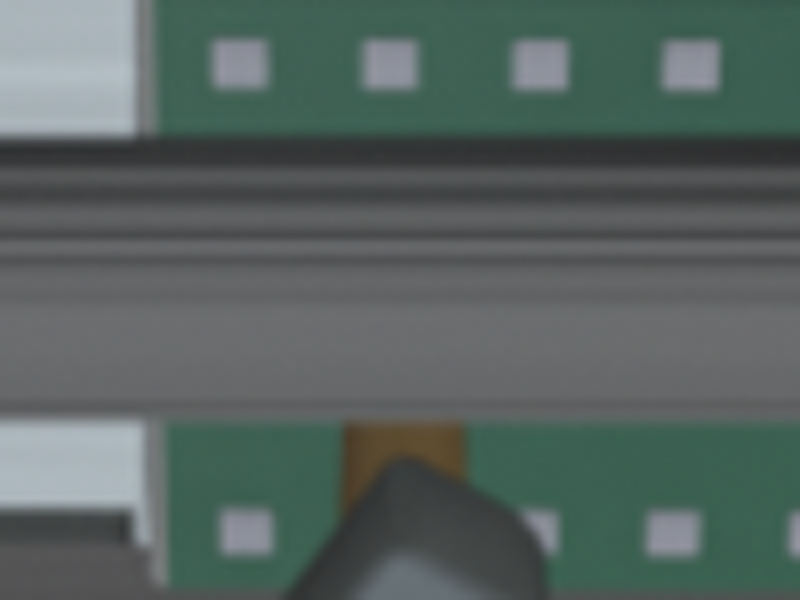

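The gripper's cross rod hides the pad, so I move a little forward.

```bash
python3 inch.py '[-0.04, 0, 0, 0, 0, 0, 0, 0, 0, 0, 0, 0]'
python3 - <<'E'
from h import *
i,T=pose("wrist"); np.save("w6.npy",T)
im=viewer.read_camera("wrist"); cv2.imwrite("pics/w6.png",im)
n=np.array([.5741,-.0452,.077])
k=proj(i,T,n); print(k, proj(i,T,n-[0,0,.005]),T[:3,3]); u,v=map(int,k)
print(u-50,v-40)
cv2.imwrite("pics/c6.png",cv2.resize(im[v-40:v+35,u-50:u+50],(800,600),interpolation=2))
h=cv2.cvtColor(im[v-40:v+35,u-50:u+50],cv2.COLOR_BGR2HSV); m=cv2.inRange(h,(0,110,60),(14,255,255))
for c in cv2.findContours(m,0,1)[0]:
    if len(c)>5: print(cv2.contourArea(c),cv2.fitEllipse(c),cv2.boundingRect(c))
E
```

```text
t: 8.07
tool_pos: [0.5255, -0.0429, 0.1482]
eef_rot: [[-0.999, 0.04, -0.001], [0.04, 0.999, -0.0], [0.001, -0.0, -1.0]]
contact_force: [-1.5, -0.1, 0.3]
finger_gap: 0.0498
grasp_force: 0.0
[317.83335408 314.30086719] [317.86067208 310.89569286] [ 0.45400104 -0.03942383  0.29320066]
267 274
56.5 ((49.99873733520508, 37.669036865234375), (9.684264183044434, 11.708027839660645), 93.97872924804688) (44, 33, 13, 10)
```

View pics/c6.png

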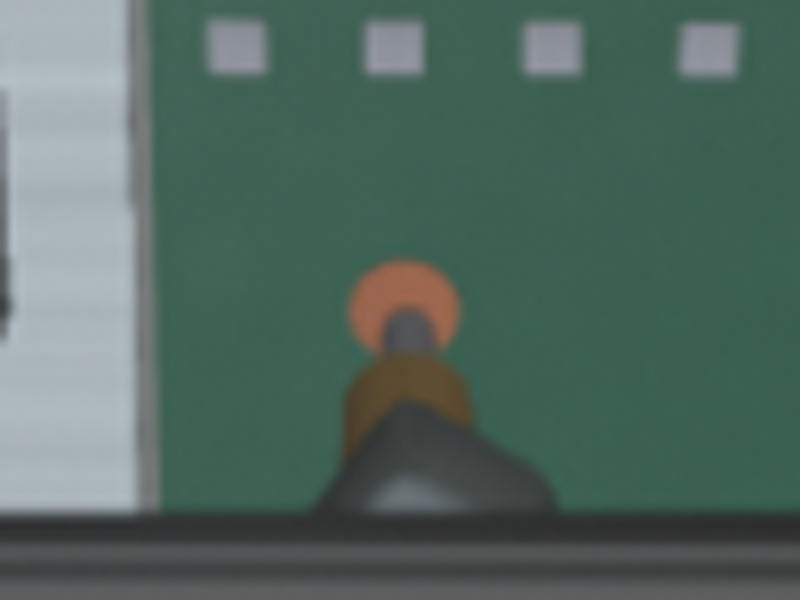

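The pad centre is at crop (405,310), and the needle axis is at x of about 410, which is 0.4 mm off. Tip parallax matches in the other direction, so the pad is under the needle. Now the lever.

```bash
python3 inch.py '[0.03, -0.05, 0, 0, 0.0315, -0.053, 0, 0, 0, 0, 0, 0, 0, 0, 0.05, 0, 0, 0, 0.03, 0, 0, 0, 0.018, 0, 0, 0, 0, 0, 0, 0, 0, 0]'
python3 inch.py '[0, 0, 0, 0, 0, 0, 0, 0, 0, 0, 0, 0, 0, 0, 0, 0, 0, 0, 0, 0, 0, 0, 0, 0]' 0.005 30
python3 - <<'E'
import numpy as np
a=np.linspace(.1,1.35,11)-1.35; p=110*np.c_[np.sin(a),np.cos(a)]; print(p[0],np.diff(p,axis=0).round(1).tolist())
E
```

```text
t: 9.12
tool_pos: [0.4604, -0.1435, 0.0514]
eef_rot: [[-0.999, 0.04, 0.001], [0.04, 0.999, 0.0], [-0.001, 0.0, -1.0]]
contact_force: [0.3, -0.5, -0.3]
finger_gap: 0.0495
grasp_force: 0.0
t: 9.88
tool_pos: [0.46, -0.1443, 0.0509]
eef_rot: [[-0.999, 0.041, 0.0], [0.041, 0.999, -0.0], [-0.0, -0.0, -1.0]]
contact_force: [-0.5, -2.3, 2.0]
finger_gap: 0.0123
grasp_force: 29.5
[-104.38830813   34.68545986] [[5.1, 12.7], [6.7, 12.0], [8.1, 11.1], [9.4, 10.0], [10.6, 8.7], [11.6, 7.3], [12.4, 5.8], [13.1, 4.2], [13.5, 2.6], [13.7, 0.9]]
```

```bash
python3 inch.py '[0, 0.0025, -0.0065, 0, 0, 0.0026, -0.0062, 0, 0, 0.0033, -0.006, 0, 0, 0.0034, -0.006, 0, 0, 0.004, -0.0056, 0, 0, 0.0041, -0.0055, 0, 0, 0, 0, 0]'
python3 inch.py '[0, 0.0047, -0.005, 0, 0, 0.0047, -0.005, 0, 0, 0.0053, -0.0044, 0, 0, 0.0053, -0.0043, 0, 0, 0, 0, 0]'
python3 - <<'E'
from h import *
cv2.imwrite("pics/s7.png",viewer.read_camera("side"))
E
```

```text
t: 10.75
tool_pos: [0.461, -0.1232, 0.0871]
eef_rot: [[-0.999, 0.04, 0.001], [0.04, 0.999, 0.001], [-0.001, 0.001, -1.0]]
contact_force: [1.3, -0.7, 0.4]
finger_gap: 0.012
grasp_force: 29.6
t: 11.38
tool_pos: [0.4619, -0.1025, 0.1055]
eef_rot: [[-0.999, 0.039, 0.001], [0.039, 0.999, 0.001], [-0.0, 0.001, -1.0]]
contact_force: [4.8, 3.3, -5.9]
finger_gap: 0.0123
grasp_force: 30.1
```

```bash
python3 inch.py '[0, 0.0058, -0.0037, 0, 0, 0.0058, -0.0036, 0, 0, 0.0062, -0.003, 0, 0, 0.0062, -0.0028, 0, 0, 0, 0, 0, 0, 0, 0, 0]'
python3 inch.py '[0, 0.0065, -0.0022, 0, 0, 0.0066, -0.002, 0, 0, 0.0067, -0.0014, 0, 0, 0.0068, -0.0012, 0, 0, 0, 0, 0, 0, 0, 0, 0]'
```

```text
t: 12.18
tool_pos: [0.463, -0.0787, 0.1179]
eef_rot: [[-0.999, 0.04, 0.001], [0.04, 0.999, 0.001], [-0.001, 0.001, -1.0]]
contact_force: [7.4, 3.2, -14.1]
finger_gap: 0.0122
grasp_force: 30.8
t: 12.92
tool_pos: [0.4642, -0.0534, 0.1242]
eef_rot: [[-0.999, 0.04, 0.001], [0.04, 0.999, -0.001], [-0.001, -0.001, -1.0]]
contact_force: [10.4, 0.6, -24.6]
finger_gap: 0.0121
grasp_force: 31.6
```

```bash
python3 inch.py '[-0.0008, 0, 0.002, 0, 0, 0, 0, 0, 0, 0, 0, 0]'
python3 inch.py '[0, 0.004, 0.001, 0, 0, 0.004, 0, 0, 0, 0, 0, 0, 0, 0, 0, 0]'
python3 - <<'E'
from h import *
im=viewer.read_camera("side"); cv2.imwrite("pics/s8.png",im)
j,S=pose("side")
print(proj(j,S,[.465,-.041,.145]),proj(j,S,[.43,-.041,.145]),proj(j,S,[.49,-.041,.145]),proj(j,S,[.49,-.041,.035]))
E
```

```text
t: 13.3
tool_pos: [0.4644, -0.0544, 0.1236]
eef_rot: [[-0.999, 0.042, 0.0], [0.042, 0.999, -0.001], [-0.0, -0.001, -1.0]]
contact_force: [1.5, -4.6, 4.0]
finger_gap: 0.0118
grasp_force: 29.3
t: 13.8
tool_pos: [0.4648, -0.0474, 0.1239]
eef_rot: [[-0.999, 0.043, 0.001], [0.043, 0.999, -0.001], [-0.001, -0.001, -1.0]]
contact_force: [-5.3, -7.3, 23.2]
finger_gap: 0.0126
grasp_force: 27.7
[331.88575429 230.04524275] [320.35754289 236.74420716] [339.8335439  225.42674559] [340.02615946 268.50122709]
```

```bash
python3 - <<'E'
import numpy as np
from scipy.optimize import least_squares
P=np.array([[.46,-.1443,.0509],[.461,-.1232,.0871],[.4619,-.1025,.1055],[.463,-.0787,.1179],[.4644,-.0544,.1236],[.4648,-.0474,.1239]])
y=P[:,1]*.999+(P[:,0]-.464)*.04  # along y'
for Rf in(0,1):
  f=lambda p:np.hypot(y-p[0],P[:,2]-p[1])-(p[2] if Rf else .11)
  s=least_squares(f,[-.04,.016,.11],x_scale=1e-2); print(s.x,(f(s.x)*1e3).round(2), np.arcsin((y-s.x[0])/.11)+1.35)
E
python3 inch.py '[0, 0, -0.0015, 0, 0, 0, 0, 0, 0, 0, 0, 0]'
```

```text
[-0.04066767  0.01440448  0.11      ] [-0.11 -0.02  0.09  0.25  0.05 -0.3 ] [0.12069939 0.50153748 0.75326602 0.99733861 1.2254791  1.28948189]
[-0.04165303  0.01577663  0.10844978] [ 0.05 -0.12 -0.05  0.17  0.12 -0.18] [0.14651287 0.51498437 0.76405608 1.0068673  1.23450183 1.29845381]
t: 14.22
tool_pos: [0.4647, -0.0473, 0.1242]
eef_rot: [[-0.999, 0.043, 0.001], [0.043, 0.999, -0.002], [-0.001, -0.002, -1.0]]
contact_force: [0.4, -6.6, 5.0]
finger_gap: 0.0121
grasp_force: 29.2
```

```bash
python3 inch.py '[0, 0.0035, -0.0004, 0, 0, 0.003, 0, 0, 0, 0, 0, 0, 0, 0, 0, 0, 0, 0, 0, 0]'
python3 - <<'E'
from h import *
im=viewer.read_camera("side"); cv2.imwrite("pics/s9.png",im)
a=cv2.resize(im[190:290,280:413],(800,600),interpolation=2); cv2.imwrite("pics/c9.png",a)
i,T=pose("wrist"); cv2.imwrite("pics/w9.png",viewer.read_camera("wrist"))
E
```

```text
t: 14.85
tool_pos: [0.4651, -0.0403, 0.1244]
eef_rot: [[-0.999, 0.042, 0.001], [0.042, 0.999, -0.001], [-0.001, -0.001, -1.0]]
contact_force: [2.1, -6.5, 3.4]
finger_gap: 0.0122
grasp_force: 29.3
```

View pics/c9.png

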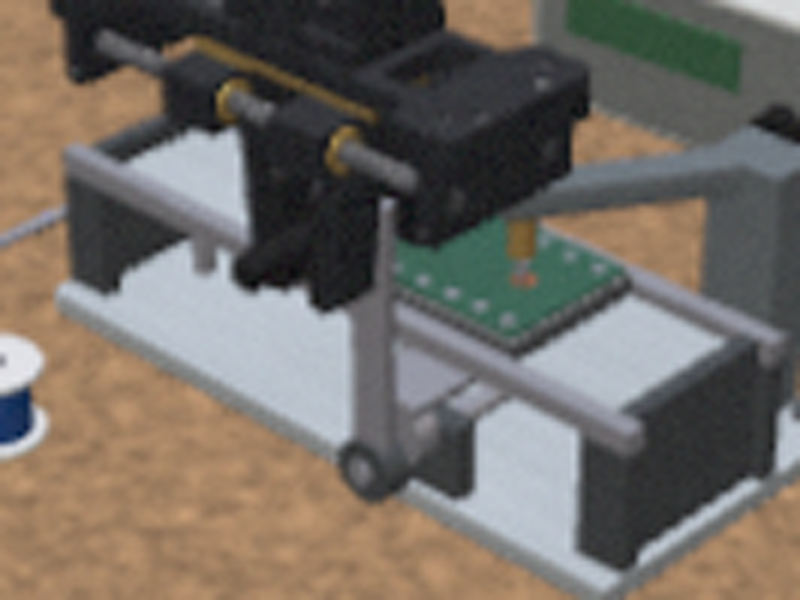

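The lever stands straight up from hub (375,470), the bar is held between the fingers, and the needle sits on the pad at about (522,278). From the measured pose the lever angle is about 1.35 rad. I'm handing it in.

```bash
python3 -c "
from bench import bot, viewer, sign_off
print(sign_off())"
```

```text
the job is handed in; nothing more can be done
None
```

I slid the board until its pad was under the needle (about 0.4 mm off along the channel), then turned the lever upright to about 1.35 rad; I handed the job in with the fingers still holding the bar at about 29 N, after about 15 s on the robot's clock.

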